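Park the loaded specimen carrier in its bay behind the support rod

TASK

Put the long aluminium carrier with its row of polished specimens away in the bay between the slide cabinet and the lamp controller, flush along the trunking at the back. The upright support rod stands in front of the bay and keeps it from going straight in, so angle it past: push one end in behind the rod, then push the other end round after it. Push it gently, only by its sides and ends, and keep it flat on the bench: do not grip or lift it, do not touch the specimens, and leave the other things on the bench where they are.

Things in the scene. Friction and masses are not known exactly. Their poses are not given: they have to be found in the camera images.
- carrier: the carrier: a loose plain aluminium bar, 260 mm long (its own y axis), 42 mm wide (x), 18 mm tall, about 0.5 kg, lying flat on the bench in front of the bay; the same either way round. Origin: centre of its underside. It slides with bench friction and turns when pushed off centre; pushing it takes a few newtons, more than 60 N is ramming it.
- end_a (a point): the middle of one end face of the carrier (its +y end), 9 mm above the bench
- end_b (a point): the middle of the other end face of the carrier (its -y end), 9 mm above the bench
- side_a: the strip that forms one long side of the carrier (its +x side), flush with the bar, 18 mm tall; pushing on one long side is right, squeezing both is gripping. Origin and axes are the carrier's own.
- side_b: the strip that forms the other long side of the carrier (its -x side). Origin and axes are the carrier's own.
- mounts: the specimens on the carrier, not to be touched: five round resin mounts 25 mm across in a row on the bar's top along its middle, 49 mm apart, standing 9 mm above the bar (27 mm above the bench). Fixed in the carrier; the entry's origin and axes are the carrier's own. The bar's bare sides begin 8 mm outside the mounts.
- bay: the fixed bay, open above and towards the robot. Origin: on the bench, at the middle of the front face of the white trunking (50 mm tall) that is its back wall. x points away from the robot into the trunking, y to the left along it: the bay's inside is x -0.100 to 0, y -0.160 to 0.160 (100 mm deep, 320 mm wide). Rigid.
- cabinet_corner (a point): the inner front corner of the slide cabinet, at bench level: the left (+y) end of the bay's mouth, at (-0.100, 0.160) in the bay's frame. Fixed cabinet, 100 mm deep, 130 mm wide, 60 mm tall; pulls stand 12 mm proud of its front.
- controller_corner (a point): the inner front corner of the lamp controller, at bench level: the right (-y) end of the bay's mouth, at (-0.100, -0.160) in the bay's frame. Fixed box, 100 mm deep, 130 mm wide, 57 mm tall; its knob stands 12 mm proud of its front.
- rod: the fixed upright support rod, 19 mm across, 170 mm tall, in a collar 25 mm across, 30 mm tall; an empty clamp boss (30 mm) sits on it near the top. Origin: its axis at bench level, about 90 mm before the trunking and 95 mm left or right of the bay's middle. Between its collar and the farther side wall the mouth is narrower than the carrier is long. The carrier may rub on it.
- spare_mount: bystander: a spare black resin specimen mount, cylinder 25 mm across, 22 mm tall, standing near one front corner of the bay's equipment. Origin: centre of its underside.
- loupe: bystander: a black hand loupe, 36 mm across, 40 mm tall, standing near the other front corner of the bay's equipment. Origin: centre of its underside.
- slide_box: bystander: a blue slide box 102 x 87 x 36 mm on the right of the bench. Origin: centre of its underside.
- dish: bystander: a shallow glass dish 90 mm across, 15 mm tall, on the left. Origin: centre of its underside.
- beaker: bystander: a glass beaker 66 mm across, 85 mm tall, on the left beside the slide cabinet. Origin: centre of its underside.
- tweezers: bystander: steel tweezers, 130 mm long, lying flat on the right. Origin: centre of its underside.

How it is judged:
By the outcome, as a careful person would: the job done as asked, in the order asked, and still so for the second after the job is handed in, with the robot touching nothing.
It also fails if it takes over 61 s, if anything falls off the work surface, if the arm or the gripper's body presses on something with over 40 N, if the wrist force passes 120 N, or if a joint passes its speed limit or range.

ROBOT

A 6-joint arm with a two-finger parallel gripper is mounted at the origin on the work surface. World frame = base frame: x ahead of the robot, y to its left, z up, the work surface at z = 0. Lengths are in mm, angles in rad, forces in N, time in s.
With the tool pointing down it reaches from about 275 to 825 mm from the base axis. Payload 5.2 kg.
Tool frame: the origin (TCP) lies at the very end of the fingers, on their centre line; the grasp point (between the pads) lies 19 mm behind it; z points along the fingers, y is the line along which they close (so a half turn about z gives the same grasp; the last joint's range is limited). The gripper opens to 93 mm and grips with 3 to 60 N. Pads are 15 mm wide; open, the fingers measure 128 mm over their backs; the gripper's body (75 mm by 188 mm) begins 65 mm behind the grasp point.
Start: joints at [-1.548, 0.259, 1.535, -0, 1.348, -0.203], TCP at [123.158, -536.038, 218.653] pointing down, gripper open.
Joint ranges: [-3.14, 3.14], [-0.91, 2.08], [0.19, 2.58], [-1.22, 4.36], [0.22, 2.71], [-3.12, 3.12]. Speed limits (rad/s): [2.57, 2.57, 3.14, 3.14, 3.14, 3.14].

INTERFACE

Orientations are given as [roll, pitch, yaw] about the fixed x, y, z axes, in that order (R = Rz(yaw) Ry(pitch) Rx(roll)).
In Python, from bench import robot gives the robot as it stands. The module is installed in compiled form; this text tells all that it offers. Calls block until the motion is done:
- robot.move_ptp(position, orientation): joint-space move of the TCP to a pose.
- robot.move_linear(position, ori=None, speed=150, f_stop=None): straight line of the TCP; ori=None keeps the orientation; speed is the mean speed in mm/s. With f_stop (N) it stops when the force on the tool has changed by that much, and returns True; else False.
- robot.move_j(angles): joint-space move.
- robot.move_gripper(opening): opening from 0.0 (shut) to 1.0 (fully open); the grip force is fixed at half the most; returns when the fingers have stopped.
- robot.sleep(seconds).
- robot.inverse_kinematics(position, orientation): joint angles nearest the present ones, or None.
- robot.get_image(name): name is "side" or "top" or "wrist"; returns a dict with "img" (420x560x3 uint8, blue, green, red), "fovy" (degrees; the focal length in pixels is half the picture's height over the tangent of half this angle, whatever the lens; pixels are square), "cx", "cy" (the principal point, pixels), "eye" and "orientation" of the camera in the world. Camera axes: x right, y down, z forward; pixel columns grow to the right and rows downward; lengths in mm; the calibration is good to about 2 mm. The wrist camera is an equidistant fisheye: a pixel r from the principal point sees the ray r / f radians off the axis. A picture is of the moment at which its call begins. There is no depth.
A pose or a line that the arm cannot do raises robot.MotionError and nothing moves.
- robot.hand_in(): hands the job in; it is judged then, once.
Readings, each from a call of its own:
- robot.current_t(): time.
- robot.current_qpos(): joint angles.
- robot.current_joint_vel(): joint speeds.
- robot.current_joint_efforts(): joint torques, N m.
- robot.current_tcp_pos(): TCP position.
- robot.current_eef_rot(): TCP orientation.
- robot.current_contact_force(): force on the tool from outside, world axes, zero at the start.
- robot.current_ft_torque(): the same for the moment, N m.
- robot.current_gripper_width(): opening from 0.0 (shut) to 1.0 (fully open).
- robot.current_finger_force(): force on a finger pad.
Only numpy, scipy, OpenCV 4.12 (cv2) and the standard library are available. Lean on these libraries where they do the work, as an engineer would, in place of code of your own. Each camera call takes 0.05 s, during which the arm holds its last target. There are 200 camera calls.

## Working session

There is one attempt and no reset: what is moved stays moved. The work goes in short steps, each a Python script; the robot and the scene stay as the last script left them, time stands still between calls to the robot, and variables do not carry over. Pictures are saved under pics/ and viewed, at most 10 in all, crops included, and the job is handed in when it is done.

```bash
mkdir -p pics; cat > h.py <<'E'
import numpy as np, cv2
from scipy.spatial.transform import Rotation as R
from bench import robot
def rot(o):
    o=np.array(o,float)
    return o if o.shape==(3,3) else R.from_euler('xyz',o).as_matrix()
def ray(c,u,v):
    f=c["img"].shape[0]/2/np.tan(np.radians(c["fovy"])/2)
    return rot(c["orientation"])@np.array([(u-c["cx"])/f,(v-c["cy"])/f,1.0])
def pt(c,u,v,z):
    d=ray(c,u,v);e=np.array(c["eye"]);return (e+d*(z-e[2])/d[2])[:2]
def px(c,p):
    f=c["img"].shape[0]/2/np.tan(np.radians(c["fovy"])/2)
    q=rot(c["orientation"]).T@(np.array(p,float)-np.array(c["eye"]));return np.array([c["cx"]+f*q[0]/q[2],c["cy"]+f*q[1]/q[2]])
E
python3 - <<'E'
from h import *
import pickle
for n in("top","side"):
    c=robot.get_image(n);pickle.dump(c,open(n+".pkl","wb"))
    cv2.imwrite(f"pics/{n}0.png",cv2.resize(c["img"],(784,588),interpolation=cv2.INTER_CUBIC))
    print(n,c["fovy"],c["cx"],c["cy"],c["eye"],c["orientation"])
print(robot.current_t(),robot.current_eef_rot())
E
```

```text
top 49.46142939772925 281.32146624761725 210.49507858955107 [ 464.91282658  -12.69801779 1142.17236585] [-3.05634131 -0.01427349 -1.55175974]
side 46.579574731772205 277.4181406263022 205.44736402950988 [ -61.93769353  838.8684361  1052.13723914] [-2.33779688  0.01571209 -2.49317825]
0.1 [-3.14001068e+00 -3.02600466e-04  2.25807902e-01]
```

View pics/top0.png

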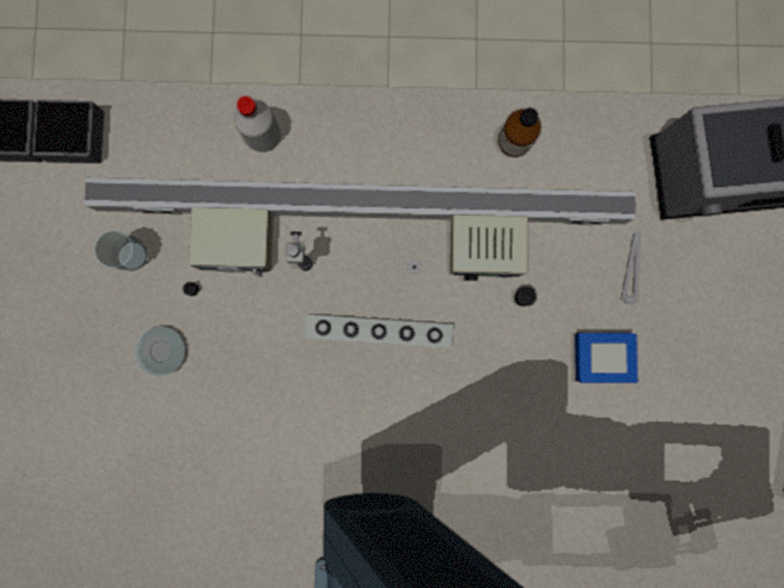

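View pics/side0.png

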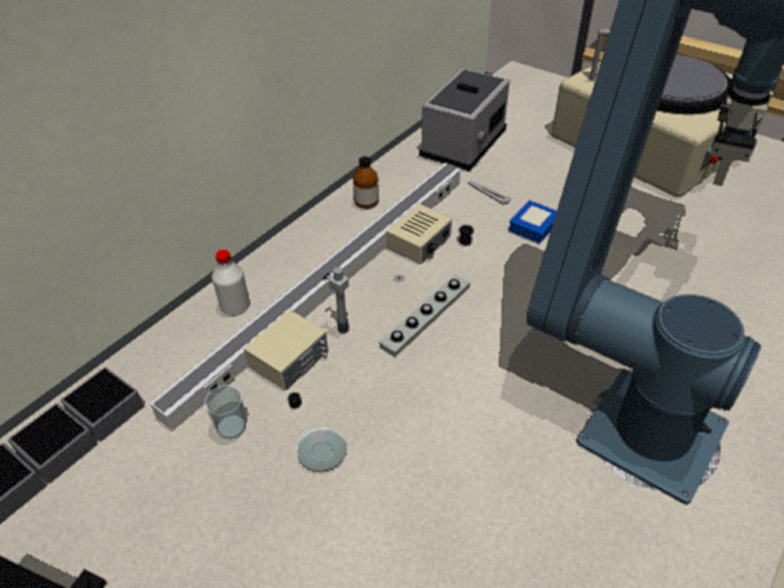

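The top view shows the carrier at about (379,330) of 784x588, with its mounts at (323..435, 328..335). The rod collar is on the left at about (307,263), the cabinet at (190-268, 208-270) and the controller at (452-527, 215-273). The loupe is at (525,296) and the spare mount at (191,289). So the rod is on the +y side, and the left end must go in first. The side view agrees.

```bash
cat > meas.py <<'E'
from h import *
def carrier(c,lo=(480,-330),verbose=False):
    """mount tops (dark rings, z=27) inside workspace -> centre, unit axis to +y end"""
    g=cv2.cvtColor(c["img"],cv2.COLOR_BGR2GRAY)
    n,l,s,ce=cv2.connectedComponentsWithStats((g<75).astype(np.uint8))
    P=[pt(c,*ce[i],27) for i in range(1,n) if 25<s[i,4]<220 and max(s[i,2:4])<20]
    return np.array(P)
E
python3 - <<'E'
from meas import *
import pickle
c=pickle.load(open("top.pkl","rb"));im=c["img"]
P=carrier(c);print(P.round(1).tolist())
hsv=cv2.cvtColor(im,cv2.COLOR_BGR2HSV)
m=cv2.inRange(hsv,(20,35,120),(40,120,255))
n,l,s,ce=cv2.connectedComponentsWithStats(cv2.morphologyEx(m,cv2.MORPH_CLOSE,np.ones((5,5))))
for i in range(1,n):
    if s[i,4]>600:
        cn=cv2.findContours((l==i).astype(np.uint8),0,2)[0][0]
        q=np.array([pt(c,*p[0],58.5) for p in cn],np.float32);print(s[i],cv2.minAreaRect(q),cv2.boxPoints(cv2.minAreaRect(q)).round(1).tolist())
for nme,(u,v) in dict(rodbase=(307,264),trunkL=(280,213),trunkR=(445,217),cabc=(268,271),conc=(452,274)).items(): print(nme,pt(c,u/1.4,v/1.4,0))
print('scale',pt(c,280,150,0)-pt(c,281,150,0))
cv2.imwrite("pics/crop.png",cv2.resize(im[125:265,120:400],(784,392),interpolation=cv2.INTER_CUBIC))
E
```

```text
[[893.0, 241.4], [701.6, -103.4], [643.6, 422.6], [614.4, 129.3], [601.6, 303.9], [564.7, 327.9], [564.1, -256.9], [501.6, 95.7], [498.7, 47.2], [497.1, -1.1], [494.4, -50.4], [491.9, -97.9]]
[   0    0  141   59 2796] ((997.1071166992188, 500.96185302734375), (350.73284912109375, 145.39425659179688), 89.52701568603516) [[923.0, 326.20001220703125], [1068.4000244140625, 325.0], [1071.199951171875, 675.7000122070312], [925.9000244140625, 676.9000244140625]]
[516   0  44  55 900] ((1029.9598388671875, -659.6558837890625), (139.85939025878906, 109.0387954711914), 1.5565494298934937) [[958.5999755859375, -607.0999755859375], [961.5, -716.0999755859375], [1101.300048828125, -712.2999877929688], [1098.4000244140625, -603.2999877929688]]
[ 456    3   67   63 1011] ((1006.207763671875, -528.9912109375), (168.50399780273438, 144.27413940429688), 10.649496078491211) [[910.0999755859375, -473.70001220703125], [936.7000122070312, -615.5], [1102.300048828125, -584.2999877929688], [1075.699951171875, -442.5]]
rodbase [615.09558718 130.22791144]
trunkL [707.12830841 181.87982453]
trunkR [ 706.37071274 -117.37809896]
cabc [600.96071495 199.76742347]
conc [ 602.39637941 -131.28766058]
scale [-0.05642555  2.54289506]
```

View pics/crop.png

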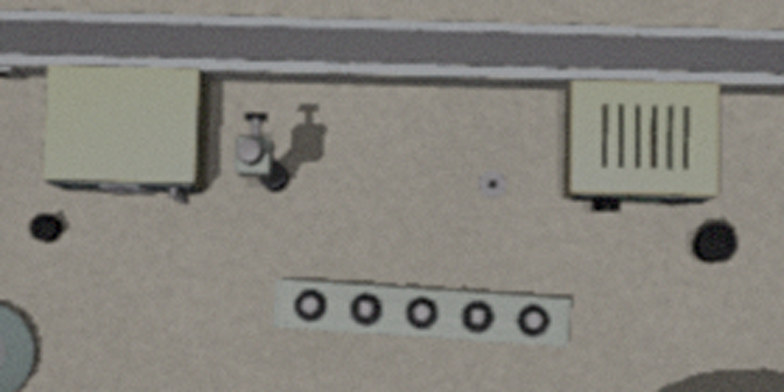

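The crop shows the rod collar at (276,178), the cabinet's inner front foot near (205,188) and the controller's near (568,197). The white lip of the trunking runs along rows 73-80, with its dark front face below. The mount spacing measures 48.5 mm (49 expected), so the mount points hold. Next I'll pin down the bay edges.

```bash
python3 - <<'E'
from meas import *
import pickle
c=pickle.load(open("top.pkl","rb"));g=cv2.cvtColor(c["img"],cv2.COLOR_BGR2GRAY).astype(int)
F=[];T=[]
for u in range(245,320,6):
    col=g[143:168,u-2:u+3].mean(1); d=np.diff(col)
    k=d[8:].argmax()+8 if 0 else None
    w=col.argmax(); b=w+1+np.diff(col[w:w+9]).argmin()   # lip lower edge
    e=b+np.diff(col[b:b+8]).argmax()+1                   # foot: dark->bench
    T.append(pt(c,u,143+b-.5,50));F.append(pt(c,u,143+e-.5,0))
T=np.array(T);F=np.array(F)
print(col.astype(int))
for A in(T,F):
    p=np.polyfit(A[:,1],A[:,0],1);print('line x=a*y+b',p,np.degrees(np.arctan(p[0])),A[:,0].round(0))
for v in (170,178,186): print('row',v,g[v,184:204],g[v,312:332])
for n,(x,y),z in [('cab foot',(205,188),0),('con foot',(568,197),0),('cabtop',(200,183),60),('contop',(570,192),57),('cabtopL',(46,180),60),('contopR',(719,198),57),('rod collar top',(276,178),30),('rod collar',(276,178),15),('loupe top',(716,240),40),('loupe foot',(714,245),0),('spare',(45,228),11),('knob',(592,207),30)]:
    print(n,pt(c,120+x/2.8-.5*0,125+y/2.8,z).round(1))
s=pickle.load(open("side.pkl","rb"))
for n,(x,y),z in [('S rod foot',(343,330),0),('S con foot inner',(421,259),0),('S contop inner',(424,241+2),57),('S cab foot',(326,360),0)]: print(n,pt(s,x/1.4,y/1.4,z).round(1))
print((carrier(s)).round(0).tolist())
E
```

```text
[ 94  95  96  94  93  98 119 149 156 148  97  71  71  82 120 136 137 135
 137 137 138 136 136 135 134]
line x=a*y+b [2.95922624e-03 7.01574078e+02] 0.16955067928522927 [703. 701. 701. 701. 702. 702. 702. 700. 701. 701. 701. 702. 702.]
line x=a*y+b [4.92234453e-03 7.02737665e+02] 0.2820272890605412 [704. 704. 702. 702. 702. 703. 703. 703. 704. 701. 702. 702. 702.]
row 170 [151 150 151 152 152 138  82  41  48  45  60  83  79  79  98 129 138 135
 134 141] [137 137 138 137 136 138 135 125 114  94  60  88 140 151 150 150 151 149
 151 152]
row 178 [150 151 154 152 146 135  75  40  40  48  67  78  78  76 101 128 141 137
 136 131] [142 140 137 140 137 137 138 121 118  98  60  94 140 152 150 149 150 153
 151 151]
row 186 [149 151 149 150 146 118  59  39  48  53  70  76  73  81 102 129 135 137
 141 135] [141 142 142 138 139 137 135 124 116  88  63  93 140 150 152 151 150 153
 150 152]
cab foot [604.7 195.4]
con foot [ 603.3 -131.3]
cabtop [601.5 188.9]
contop [ 600.7 -127. ]
cabtopL [601.4 319.5]
contopR [ 598.2 -255.1]
rod collar top [611.1 128.2]
rod collar [613.1 130.1]
loupe top [ 563.5 -256.3]
loupe foot [ 562.5 -263.4]
spare [564.7 333.5]
knob [ 591.3 -149.4]
S rod foot [610.  136.4]
S con foot inner [ 607.3 -142.2]
S contop inner [ 596.8 -137.3]
S cab foot [585.2 219.2]
[[132.0, -1256.0], [821.0, -203.0], [557.0, -249.0], [168.0, -519.0], [204.0, -456.0], [485.0, -89.0], [487.0, -41.0], [489.0, 9.0], [492.0, 55.0], [493.0, 105.0], [553.0, 343.0]]
```

Measured in world coordinates:
- **Bay:** trunking front at x≈702, walls at y≈191 and −130 (321 wide, 320 expected), so the bay's middle is at y≈31.
- **Rod:** (612,128), which is 90 in front of the trunking and 97 left of the middle, as described.
- **Carrier:** (497,−1), tilted 2.9°.

Plan:
1. Push the front side with both open finger tips, to tilt the carrier about 25°.
2. Push the right end along its axis, behind the rod.
3. Swing the right end in.

```bash
cat >> meas.py <<'E'
ROD=np.array([612.,128.]); Z=6
def ax(th): return np.array([np.sin(th),np.cos(th)]),np.array([np.cos(th),-np.sin(th)])
def side_tcp(c,th,e,gap=0.,off=28.5):
    d,n=ax(th);p=np.array(c)+e*d-(off+gap)*n;return [*p,Z],[np.pi,0,-th]
def end_tcp(c,th,gap=0.,off=137.5):
    d,n=ax(th);p=np.array(c)-(off+gap)*d;return [*p,Z],[np.pi,0,np.pi/2-th]
def look(name=None):
    c=robot.get_image("top");P=carrier(c)
    P=P[(P[:,0]>440)&(P[:,0]<695)&(P[:,1]>-250)&(P[:,1]<190)]
    if name: cv2.imwrite(f"pics/{name}.png",cv2.resize(c["img"][100:310,100:420],(800,525),interpolation=cv2.INTER_CUBIC))
    return P
def up(p,z=150): return [p[0],p[1],z]
E
python3 - <<'E'
from meas import *
c0=np.array([497,-1.]);th0=np.radians(2.9)
p,o=side_tcp(c0,th0,20,gap=15)
for a in [up(p),p]: print(robot.inverse_kinematics(a,o))
robot.move_ptp(up(p),o); robot.move_linear(p,o,speed=100)
q,_=side_tcp(c0,th0,20,gap=-12)
print('hit',robot.move_linear(q,o,speed=25,f_stop=1.2),np.round(robot.current_tcp_pos(),1),np.round(side_tcp(c0,th0,20)[0],1),robot.current_contact_force(),robot.current_t())
E
```

```text
[-1.99406977e-01  1.50175193e-01  1.85328409e+00 -4.44089210e-16
  1.13813337e+00  1.42200390e+00]
[-1.99406977e-01  3.62189463e-01  2.01299481e+00 -4.44089210e-16
  7.66408378e-01  1.42200390e+00]
hit True [466.7  20.6   5.8] [469.5  20.4   6. ] [-0.50351454  1.28355045 -0.93161194] 4.625
```

```bash
python3 - <<'E'
from meas import *
c0=np.array([497,-1.]);th0=np.radians(2.9);d0,_=ax(th0);piv=c0-130*d0
p,o=side_tcp(c0,th0,20);robot.move_linear(p,o,speed=25);print(robot.current_contact_force())
for t in np.linspace(th0,np.radians(25),8)[1:]:
    p,o=side_tcp(piv+130*ax(t)[0],t,20)
    if robot.move_linear(p,o,speed=45,f_stop=20): print("stop");break
    print(np.round(robot.current_contact_force(),1))
P=look("a");print(P.round(1).tolist(),'expect',piv+130*ax(t)[0],robot.current_t())
E
```

```text
[-0.70211765  0.86906228 -1.14077764]
[ 0.1  0.7 -0.1]
[-0.5 -0.1 -0.7]
[ 0.3  1.1 -0.8]
[0.1 0.3 0.6]
[-0.5  0.6 -0.6]
[-0.6 -0.3  0.2]
[-0.7 -0.6 -0.6]
[[613.7, 129.2]] expect [545.36329182 -13.01350412] 7.3083
```

View pics/a.png

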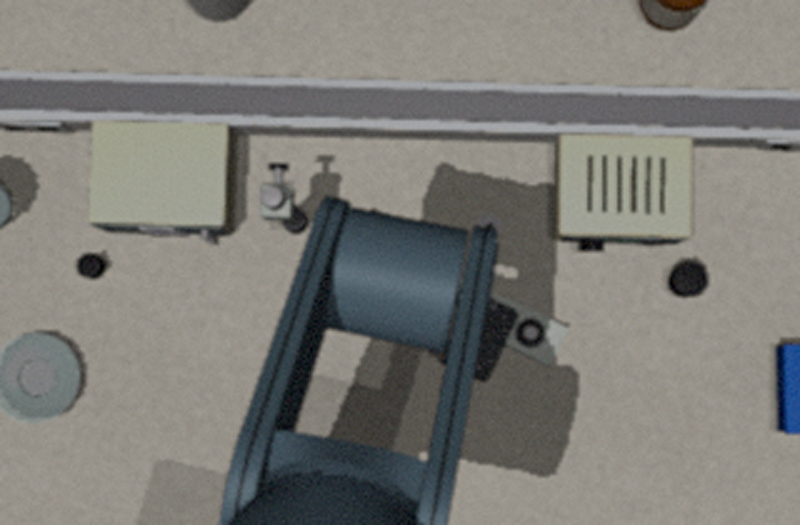

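The arm hides most of the carrier. Its right end shows at crop (530,332), tilted as planned. I'll continue with the push along the normal, then back off and look.

```bash
python3 - <<'E'
from meas import *
c=robot.get_image("top");print('R mount',pt(c,312,232.8,27),'expected 504,-102')
th=np.radians(25);d,n=ax(th)
c0=np.array([545.4,-13.])
for k in (14,28,42):
    p,o=side_tcp(c0+k*n,th,20)
    if robot.move_linear(p,o,speed=45,f_stop=20): print("stop");break
cc=c0+k*n
p,o=side_tcp(cc,th,20,gap=30);robot.move_linear(p,o,speed=150)
robot.move_linear(up(p,130),o,speed=250)
# go toward end-push station, clear of the view
p,o=end_tcp(cc,th,gap=30);robot.move_ptp([p[0]-60,p[1]-60,130],o);robot.move_gripper(0.0)
P=look("b");print(P.round(1).tolist(),'expect',cc,robot.current_t(),np.round(robot.current_qpos(),2))
E
```

```text
R mount [ 507.25578105 -102.9118616 ] expected 504,-102
[[627.6, 56.5], [613.7, 129.2], [606.5, 12.4], [586.1, -31.5], [566.1, -75.9], [545.1, -120.0]] expect [583.46492706 -30.74996699] 13.05 [-0.71  0.27  1.75 -0.    1.12 -0.27]
```

View pics/b.png

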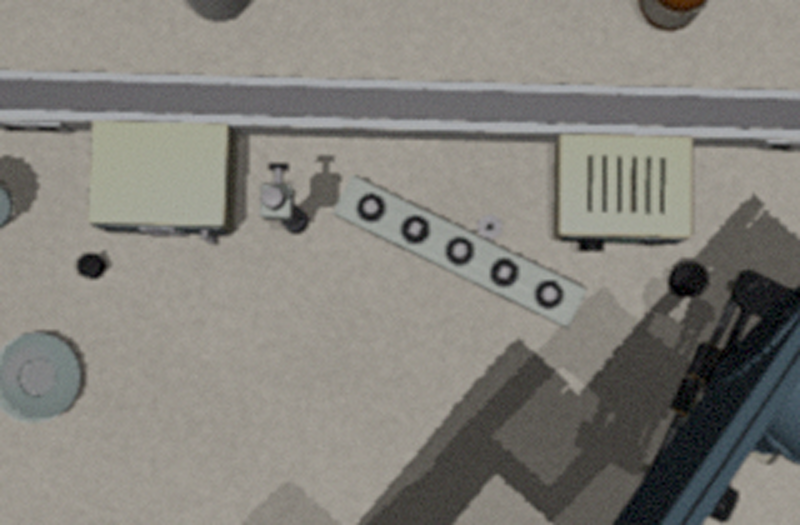

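The carrier is at (586,−32), tilted 25.05°, and its left end is clear behind the line of the rod. Its axis passes 44 mm off the rod, and 33.5 mm is needed. Now I'll push the right end along the axis.

```bash
python3 - <<'E'
from meas import *
c0=np.array([586.3,-31.7]);th=np.radians(25.05);d,n=ax(th)
p,o=end_tcp(c0,th,gap=22);robot.move_ptp(up(p,100),o);robot.move_linear(p,o,speed=150)
p,_=end_tcp(c0,th,gap=4);robot.move_linear(p,o,speed=80)
for k in (20,45,70):
    p,_=end_tcp(c0+k*d,th)
    if robot.move_linear(p,o,speed=50,f_stop=20): print("stop",k,robot.current_contact_force());break
    print(np.round(robot.current_contact_force(),1))
p,_=end_tcp(c0+k*d,th,gap=40);robot.move_linear(p,o,speed=150);robot.move_linear(up(p,110),o,speed=250)
P=look("c");print(P.round(1).tolist(),'expect',c0+k*d,robot.current_t())
E
```

```text
[-0.2 -0.4 -1. ]
[-0.4 -0.7  1. ]
[ 0.5 -0.2  0.1]
[[656.6, 117.8], [637.0, 76.0], [613.6, 129.0], [615.5, 32.1], [594.9, -11.9], [574.8, -55.5]] expect [615.93863024  31.71570466] 17.6417
```

View pics/c.png

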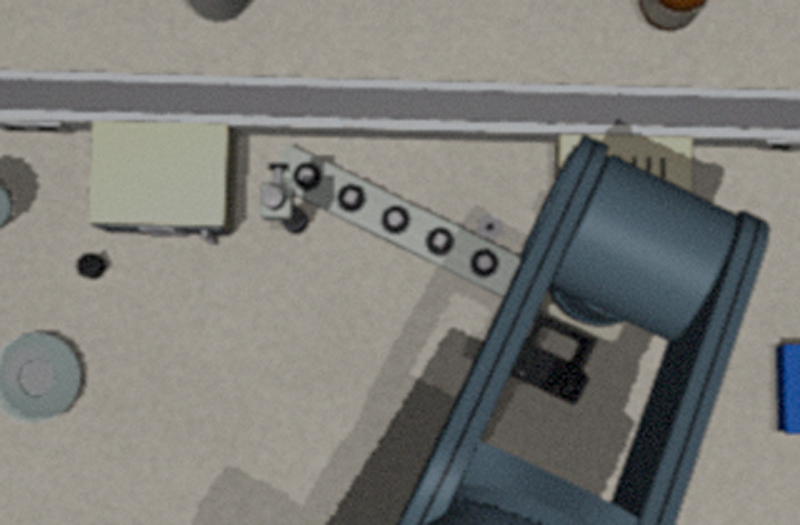

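The left end is now behind the rod: centre (616,32), tilt about 25°, axis still 44 mm clear of the rod. Next I'll swing the right end in about the left end.

```bash
python3 - <<'E'
from meas import *
c0=np.array([615.7,31.7]);th=np.radians(25.1);d,n=ax(th);piv=c0+130*d;E=-50
p,o=side_tcp(c0,th,E,gap=25)
robot.move_linear(up(robot.current_tcp_pos(),130),speed=250)
robot.move_ptp(up(p,110),o);robot.move_gripper(1.0);robot.move_linear(p,o,speed=150)
p,_=side_tcp(c0,th,E,gap=4);robot.move_linear(p,o,speed=60)
for t in np.linspace(th,np.radians(.25),9):
    p,o=side_tcp(piv-130*ax(t)[0],t,E)
    if robot.move_linear(p,o,speed=50,f_stop=20): print("stop",t,robot.current_contact_force());break
print(robot.current_t(),robot.current_contact_force(),robot.current_tcp_pos())
q=np.array(p);q[0]+=20
print('hit',robot.move_linear(q,o,speed=20,f_stop=8),robot.current_tcp_pos(),robot.current_contact_force())
p=np.array(robot.current_tcp_pos());b=p.copy();b[0]-=40
robot.move_linear(b,speed=120);robot.move_linear(up(b,150),speed=250)
robot.move_ptp([420,-250,220],[np.pi,0,0])
P=look("d");print(P.round(1).tolist(),robot.current_t())
E
```

```text
25.3583 [-0.67646002 -0.13434196 -0.17148245] [641.8105635  -30.48574953   6.01577757]
hit True [641.49777925 -30.31312228   5.51392817] [-0.50965945 -0.68556135 -0.08871279]
[[670.2, 114.9], [671.9, 66.9], [671.2, 18.9], [671.6, -29.9], [671.5, -78.2], [613.5, 129.1]] 28.075
```

View pics/d.png

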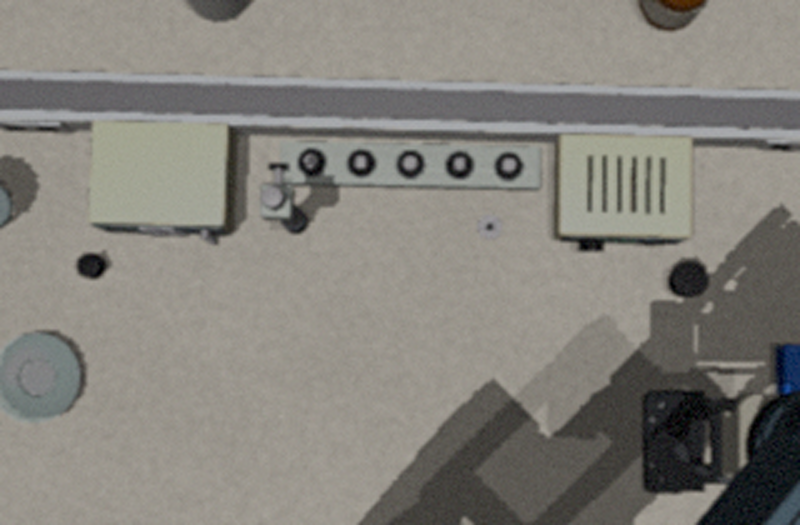

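The carrier is square in the bay at (671,18.5), about 10 mm short of the trunking, because the 8 N stop tripped early. I'll go back and press it home, creeping with force readings.

```bash
python3 - <<'E'
from meas import *
th=np.radians(.25);o=[np.pi,0,-th];y=-16.
robot.move_ptp([605,y,120],o);robot.move_linear([612,y,Z],o,speed=150);robot.move_linear([637,y,Z],o,speed=80)
print('push',robot.move_linear([647,y,Z],o,speed=25,f_stop=25))
x=647
while x<662:
    x+=1;robot.move_linear([x,y,Z],o,speed=20);f=robot.current_contact_force()
    print(x,np.round(robot.current_tcp_pos()[0],1),np.round(f,1))
    if f[0]<-9: break
robot.move_linear([605,y,Z],o,speed=120);robot.move_linear([600,y,150],o,speed=250)
robot.move_ptp([420,-250,220],[np.pi,0,0])
P=look("e");print(P.round(1).tolist(),robot.current_t())
E
```

```text
push False
648 645.9 [-6.9  1.   5.6]
649 647.0 [-6.1 -0.2  4.9]
650 648.0 [-6.4 -0.5  4.7]
651 649.0 [-7.2  0.4  5. ]
652 649.4 [-8.   0.6  6. ]
653 649.4 [-11.4  -0.3   8.1]
[[678.0, 115.5], [679.1, 67.5], [678.1, 19.2], [679.0, -29.6], [678.0, -77.9], [613.5, 129.1]] 35.1833
```

View pics/e.png

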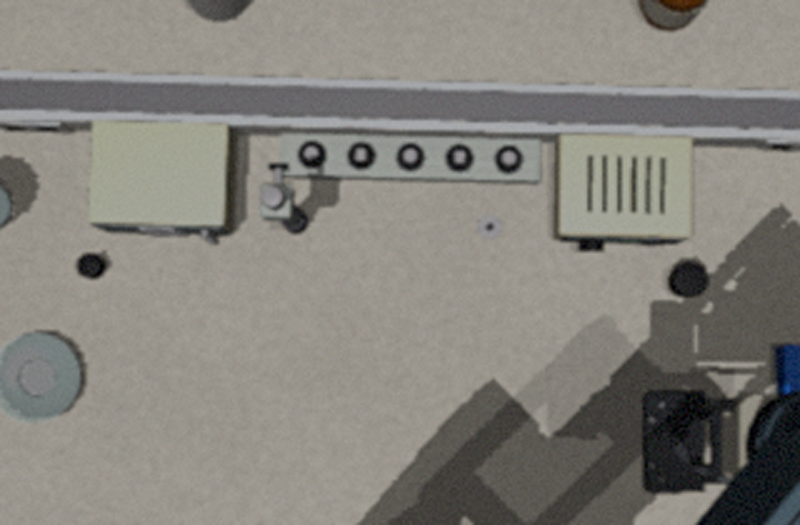

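The carrier stalled rigidly at TCP x=649.4 while the command rose to 653 and the force to 11 N, and the rows now look parallel to the trunking. I'll check flushness from the carrier's top edges against the trunking.

```bash
python3 - <<'E'
from meas import *
g=np.mean([cv2.cvtColor(robot.get_image("top")["img"],cv2.COLOR_BGR2GRAY).astype(float) for _ in range(4)],0)
c=robot.get_image("top")
g=cv2.resize(g,None,fx=1,fy=4,interpolation=cv2.INTER_CUBIC)
for u in (216,223,233.5,253,273,293,310,314):
    u=int(u);col=g[140*4:178*4,u-1:u+2].mean(1);dd=np.gradient(cv2.GaussianBlur(col,(1,5),0).ravel())
    w=np.r_[0:60];lip=dd[:56].argmin()       # lip -> dark
    bk=lip+dd[lip:lip+24].argmax(); fr=bk+20+dd[bk+20:bk+95].argmin()
    r=lambda i:140+(i-1.5)/4
    print(u,'lip50 %.1f back18 %.1f front18 %.1f y %.0f'%(pt(c,u,r(lip),50)[0],pt(c,u,r(bk),18)[0],pt(c,u,r(fr),18)[0],pt(c,u,150,18)[1]), g[580:640:4,u].astype(int))
E
```

```text
216 lip50 701.7 back18 702.3 front18 660.7 y 139 [ 99 101 141 168 169 152 107  80 105 141 154 153 151 150 152]
223 lip50 701.5 back18 702.1 front18 661.7 y 122 [102 117 150 166 169 167 127  80  92 139 159 124  51  46 110]
233 lip50 701.4 back18 702.6 front18 659.7 y 97 [ 99 109 146 166 168 168 127  78  85 130 153 152 148 148 149]
253 lip50 701.3 back18 701.8 front18 660.2 y 47 [105 105 125 155 167 168 152 107  83 108 141 153 149 146 146]
273 lip50 701.7 back18 702.3 front18 660.6 y -3 [106 102 110 146 167 168 168 126  79  90 132 151 150 150 147]
293 lip50 701.6 back18 702.1 front18 659.8 y -53 [102 105 100 103 144 169 168 143  97  81 113 144 152 150 148]
310 lip50 701.2 back18 702.4 front18 660.7 y -96 [106 106 101 105 143 167 169 167 127  82  94 136 152 151 152]
314 lip50 701.5 back18 702.0 front18 660.9 y -106 [104 105 100 107 141 164 168 169 126  79  90 133 152 150 148]
```

The back edge lies on the trunking face along its whole length (702.2 against 701.5, within 0.5 mm throughout), and the width reads 41.6 mm. The bystanders have not moved and the robot is clear, so I'm handing in.

```bash
python3 -c "
from bench import robot
print(robot.hand_in(),robot.current_t())"
```

```text
the job is handed in; nothing more can be done
the job is handed in; nothing more can be done
```

The carrier is in the bay, flush along the trunking to within about 1 mm by the camera: left end pushed in behind the rod first, then the right end swung round. The job was handed in at about 36 s of the 61 s allowed, with the robot clear and the bystanders I could see in the last pictures where they were.

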